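# Face up the soap row against its display rail

### The arm

A 7-joint arm with a two-finger parallel gripper is mounted at the origin on a cart in front of the work surface, level with it; the furniture and walls round the work are solid. World frame = base frame: x ahead of the robot, y to its left, z up, the work surface at z = 0. Lengths are in mm, angles in rad, forces in N, time in s.
With the tool pointing down it reaches from about 350 to 900 mm from the base axis. Payload 8.1 kg.
Tool frame: the origin (TCP) lies at the very end of the fingers, on their centre line; the grasp point (between the pads) lies 19 mm behind it (env.grip_depth is the distance from the TCP to the grasp point, in mm); z points along the fingers, y is the line along which they close (so a half turn about z gives the same grasp; the last joint's range is limited). The gripper opens to 85 mm and grips with 20 to 120 N. Pads are 22 mm wide; open, the fingers measure 114 mm over their backs; the gripper's body (76 mm by 85 mm) begins 54 mm behind the grasp point. The pads swing forward as they close: fully open they stand 13 mm farther back than shut.
Start: joints at [-0.103, 0.434, 0.025, 1.573, -0.012, 1.134, -0.075], TCP at [625.013, -0.027, 231.323] pointing down, gripper open.
Joint ranges: [-2.62, 2.62], [-0.44, 2.09], [-1.27, 1.32], [0.08, 2.57], [-1.32, 4.46], [0.12, 2], [-2.74, 2.74]. Speed limits (rad/s): [2.22, 2.22, 3.01, 3.01, 3.14, 3.14, 3.14].

### API

Orientations are given as [roll, pitch, yaw] about the fixed x, y, z axes, in that order (R = Rz(yaw) Ry(pitch) Rx(roll)).
In Python, from station import env, get_image gives the robot as it stands (env), with the cameras as plain functions.
- The arm moves only by the shell command python3 jog.py 'ROWS' [FORCE]. ROWS is a JSON object whose key "moves" holds a list of rows, 1 to 8 of them, each of 5 numbers: dx, dy, dz in shares of 750 mm (1.0 is 750 mm), then a turn about the tool's z in a scale on which 1.0 is 2 pi rad, then the finger opening in mm; each row is the pose to reach, as a shift and turn from the pose commanded when the command began, along the tool's axes at that moment; what a row does not reach only later rows make up. A row lasts 1/10 s, in which the tool goes at most 50 mm and 0.15 rad, less where a joint would pass 70% of its speed; a pose out of reach is approached as far as the arm can. The fingers move at their own pace and stop on an object; FORCE is the grip in N (left out, the last holds). Time passes only in rows, so rows that do not move let the fingers close. It prints the time, the measured TCP pose, the force, the opening and the grip force at its end. A shift or turn number past 1, either way, is cut back to 1. Input that does not fit is refused with a message, and nothing moves.
- env.state(): the state, without advancing time (a new reading comes with each control period).
- get_image(name): name is "scene" or "side" or "wrist"; returns a dict with "img" (384x512x3 uint8, red, green, blue), "K" (3x3 intrinsics, pixels), "extrinsics" (4x4, takes a point from world to camera coordinates). Camera axes: x right, y down, z forward; pixel columns grow to the right and rows downward; lengths in mm; the calibration is good to about 2 mm. The wrist camera is an equidistant fisheye: a pixel r from the principal point sees the ray r / f radians off the axis. A picture is of the moment at which its call begins. There is no depth.
- env.close_job(): hands the job in; it is judged then, once.
The state is a dict: "t": time; "joint_pos": joint angles; "joint_velocities": joint speeds; "joint_torque": joint torques, N m; "eef_pos": TCP position; "tool_rot": TCP orientation; "wrist_force": force on the tool from outside, world axes, zero at the start; "wrist_torque": the same for the moment, N m; "gripper_width": finger opening in mm; "grasp_force": force on a finger pad.
Only numpy, scipy, OpenCV 4.12 (cv2) and the standard library are available. Lean on these libraries where they do the work, as an engineer would, in place of code of your own. Each camera call takes 0.05 s, during which the arm holds its last target. There are 200 camera calls.

### The job

One wrapped soap bar lies by itself on the tablecloth in front of the low wooden corner rail. Do not pick it up or squeeze it: gently push it with the fingertips across the cloth into the row: its long side flush against the long rail, and its end up against the end of the bar that already sits in the corner. That other bar must stay snug in its corner, and everything else on the table stays where it is.

Things in the scene. Friction and masses are not known exactly. Their poses are not given: they have to be found in the camera images.
- loose_soap: The soap bar to push: a paper-wrapped block lying flat by itself, nearer the robot than the rail; 56 mm along its own x, 86 mm along its own y (the long way), 28 mm high, 0.08 to 0.17 kg. Origin: centre of its underside; z up. At the start its axes are within 0.5 rad of the rail's, and it is farther left along the rail than its place in the row.
- seated_soap: The bar of the same shape and size that already sits in the corner of the rail; loose too. 56 mm along its x, 86 mm along its y, 28 mm high. Origin: centre of its underside. At the start its axes are the rail's: long side against the rail, right end against the end stop, origin about 29 mm in front of the rail and 44 mm from the stop.
- rail: Low L-shaped oak rail, fixed, 22 mm high, 14 mm thick. Origin: inner corner at table height. Its y runs along the inner face to the rail's left end, 245 mm away; its x points away from the robot through the rail, so soap lies at negative x. End stop: y -14 to 0 mm, out to x = -48 mm. Yaw 0.1 to 0.6 rad. Soap pushed home has its origin at x = -28 mm, the loose bar at about y = +129 mm.
- gift_box: Small lidded gift box, 54 mm cube, loose, standing to the right of the loose bar, nearer the robot; leave alone. Origin: centre of its underside.
- votive: Glass votive, 64 mm wide, 71 mm high, loose, standing behind the left part of the rail; leave alone. Origin: centre of its underside.
- pillar_candle: Cream pillar candle, 49 mm wide, 109 mm high, loose, standing behind the rail; leave alone. Origin: centre of its underside.

How it is judged:
By the outcome, as a careful person would: the job done as asked, in the order asked, and still so for the second after the job is handed in, with the robot touching nothing.
It also fails if it takes over 38 s, if anything falls off the work surface, if the arm or the gripper's body presses on something with over 40 N, if the wrist force passes 120 N, or if a joint passes its speed limit or range.

## Working session

There is one attempt and no reset: what is moved stays moved. The work goes in short steps, Python scripts to look and compute and a shell command to move; the robot and the scene stay as the last step left them, time stands still between calls to the robot, and variables do not carry over. Pictures are saved under pics/ and viewed, at most 10 in all, crops included, and the job is handed in when it is done.

```bash
ls; mkdir -p pics
python3 - <<'E'
from station import env, get_image
import cv2,numpy as np
for n in ("scene","side","wrist"):
    d=get_image(n); cv2.imwrite(f"pics/{n}0.png",d["img"][:,:,::-1]); print(n,d["K"].tolist(),np.round(d["extrinsics"],4).tolist())
s=env.state(); print(s["t"],s["eef_pos"],s["tool_rot"],s["wrist_force"],s["gripper_width"])
a=[cv2.imread(f"pics/{n}0.png") for n in("scene","side","wrist")]
E
```

```text
jog.py
pics
station.py
scene [[371.5721018289824, 0.0, 257.6290386039602], [0.0, 371.5721018289824, 193.5088762063431], [0.0, 0.0, 1.0]] [[-0.6046, -0.7964, -0.0147, 525.4417], [-0.4493, 0.3562, -0.8193, 200.9317], [0.6578, -0.4887, -0.5732, 738.3714], [0.0, 0.0, 0.0, 1.0]]
side [[487.9742336940142, 0.0, 254.40156128079047], [0.0, 487.9742336940142, 187.46142160976768], [0.0, 0.0, 1.0]] [[0.9348, -0.3546, 0.0219, -417.2669], [-0.2091, -0.5989, -0.7731, 310.5474], [0.2872, 0.7181, -0.6339, 720.3551], [0.0, 0.0, 0.0, 1.0]]
wrist [[297.3186396354542, 0.0, 255.9641846953861], [0.0, 297.3186396354542, 188.42162357840283], [0.0, 0.0, 1.0]] [[1.0, -0.0002, -0.0017, -623.0865], [0.0003, -0.9482, 0.3175, -41.6034], [-0.0017, -0.3175, -0.9482, 380.806], [0.0, 0.0, 0.0, 1.0]]
0.15 [ 6.24606489e+02 -2.79159938e-02  2.30697769e+02] [-3.14036605e+00  1.06176554e-04  1.57075272e+00] [-0.03329578 -0.38322439  0.47173539] 85.21225819225779
```

View pics/scene0.png

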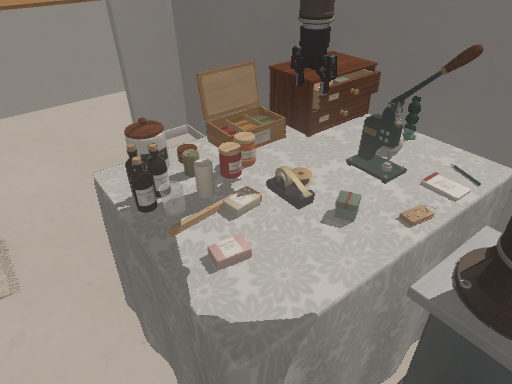

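View pics/wrist0.png

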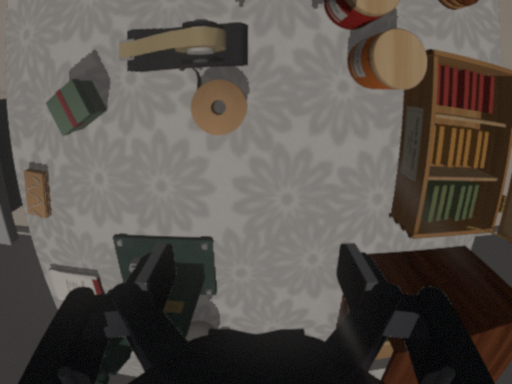

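View pics/side0.png

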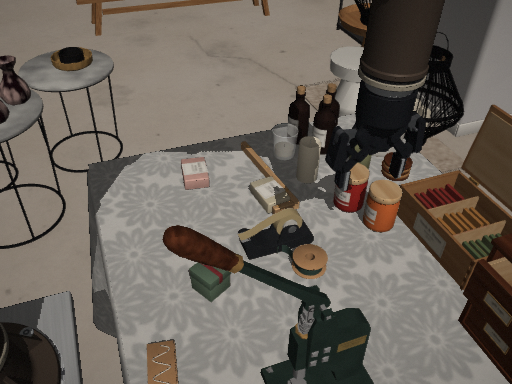

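The scene view shows the loose pink bar at (230,251), the seated cream bar at (242,201), and the rail running from (172,227) to about (235,193), with the candle and votive behind it. In the side view the loose bar is at (195,173) and the seated bar at (268,194). The wrist view doesn't show the bars. I'll enlarge both crops.

Run:
```python
import cv2,numpy as np
a=cv2.imread("pics/scene0.png")[180:280,155:285];b=cv2.imread("pics/side0.png")[130:230,165:315]
a=cv2.resize(a,None,fx=5.2,fy=3*1,interpolation=3) if 0 else cv2.resize(a,(390,300),interpolation=2)
b=cv2.resize(b,(450,300),interpolation=2)
A=cv2.resize(cv2.imread("pics/scene0.png")[185:275,165:275],(398,325),interpolation=2)
A=cv2.resize(cv2.imread("pics/scene0.png")[185:275,165:275],(660,540),interpolation=2);cv2.imwrite("pics/s1.png",A)
B=cv2.resize(cv2.imread("pics/side0.png")[135:225,170:300],(780,540),interpolation=2);cv2.imwrite("pics/s2.png",B)
```

```text
(no output)
```

View pics/s1.png

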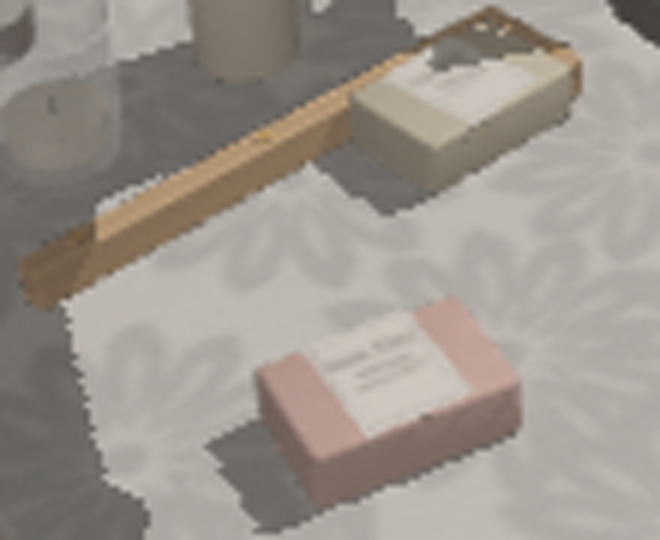

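View pics/s2.png

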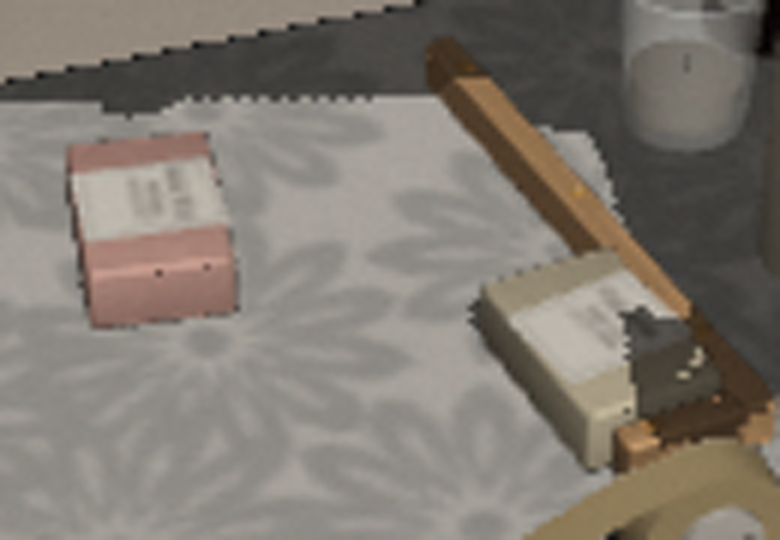

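Crop 1 (scene, 6x, origin 165,185) shows the loose top corners at (258,372), (316,458), (520,380) and (450,298). The seated top corners are at (352,97), (436,150) and (580,65), and the rail foot runs from (45,307) to (350,148). Crop 2 (side, 6x, origin 170,135) shows the loose top at (70,148), (208,133), (237,258) and (88,270), and the seated top at (482,290), (615,250) and (590,435).

```bash
cat > h.py <<'E'
import numpy as np,cv2
from station import env, get_image
def ray(d,p):
    K,E=d["K"],np.asarray(d["extrinsics"]);R=E[:3,:3];c=-R.T@E[:3,3]
    v=R.T@np.linalg.inv(K)@[p[0],p[1],1];return c,v
def plane(d,p,z):
    c,v=ray(d,p);return (c+v*(z-c[2])/v[2])
def tri(d1,p1,d2,p2):
    P=[np.asarray(d["K"])@np.asarray(d["extrinsics"])[:3] for d in(d1,d2)]
    X=cv2.triangulatePoints(P[0],P[1],np.float64(p1),np.float64(p2)).ravel();return X[:3]/X[3]
def cr(o,p,s=6): return np.array(o)+np.array(p)/s-.4
E
python3 - <<'E'
from h import *
np.set_printoptions(precision=1,suppress=True)
a=get_image("scene");b=get_image("side")
A=lambda p:cr((165,185),p);B=lambda p:cr((170,135),p)
# scene order: left, front, right, back ; 
L1=[(258,372),(316,458),(520,380),(450,298)]
L2=[(208,133),(70,148),(88,270),(237,258)]
for p,q in zip(L1,L2): print("loose",tri(a,A(p),b,B(q)),plane(a,A(p),28),plane(b,B(q),28))
for p,q in [((352,97),(615,250)),((436,150),(482,290)),((580,65),None),((432,193),(480,315)),(None,(590,435))]:
    z=28 if q!=(480,315) else 0
    print("seat",tri(a,A(p),b,B(q)) if p and q else"", plane(a,A(p),z) if p else "",plane(b,B(q),z) if q else "")
print("rail",plane(a,A((45,307)),0),plane(a,A((350,148)),0),plane(b,B((430,80)),0),plane(b,B((575,250)),0))
E
```

```text
loose [482.9 434.6  27. ] [478.9 435.1  28. ] [483.8 434.7  28. ]
loose [429.6 441.8  28.1] [428.1 441.7  28. ] [430.2 442.6  28. ]
loose [416.2 362.4  29.9] [415.6 361.4  28. ] [417.6 365.8  28. ]
loose [471.3 354.9  27.2] [468.8 355.6  28. ] [471.7 354.6  28. ]
seat [606.5 312.7  27.1] [602.9 313.7  28. ] [607.1 312.6  28. ]
seat [550.9 306.2  27.8] [549.2 306.6  28. ] [551.5 306.6  28. ]
seat  [560.6 221.6  28. ] 
seat [551.3 311.5  10. ] [556.3 305.4   0. ] [558.  325.1   0. ]
seat   [559.  218.7  28. ]
rail [592.3 469.8   0. ] [604.9 315.7   0. ] [592.4 478.7   0. ] [607.1 350.5   0. ]
```

Careful with the scale: shifts go in shares of 750 mm and turns go in shares of 2 pi rad. That gives: 407 mm is 0.5427, -238 mm is -0.3173, -1.426 rad is -0.227.

```bash
python3 jog.py '{"moves":[[0.5427,-0.3173,0,-0.227,40],[0.5427,-0.3173,0,-0.227,40],[0.5427,-0.3173,0,-0.227,40],[0.5427,-0.3173,0,-0.227,40],[0.5427,-0.3173,0,-0.227,40],[0.5427,-0.3173,0,-0.227,40],[0.5427,-0.3173,0,-0.227,40],[0.5427,-0.3173,0,-0.227,40]]}' 20
python3 jog.py '{"moves":[[0,0,0,0,40],[0,0,0,0,40]]}'
python3 - <<'E'
from h import *
from pathlib import Path
s=env.state();p=s["eef_pos"];y=s["tool_rot"][2]
u=np.array([np.cos(-.145),np.sin(-.145)]);t=np.array([450,398.4])-64*u
d=t-p[:2];print(p,y,d@[np.cos(y),np.sin(y)],d@[np.sin(y),-np.cos(y)],p[2]-9, y-(np.pi-.145))
print(s["joint_pos"])
E
```

```text
t: 1.25
eef_pos: [422.3, 346.3, 231.2]
tool_rot: [-3.142, -0.0, 2.773]
wrist_force: [1.3, -1.2, -0.5]
gripper_width: 39.8
grasp_force: 0.0
[422.2748387  346.29782224 231.22889856] 2.7730187319128246 55.315583507686526 44.402253574397186 222.22889855707035 -0.22357392167696855
[-0.50439845  0.33720622 -0.36716225  1.74298394  0.13439152  1.08623156
  0.28675181]
```

Scaled: 222 mm is 0.296, 215 mm is 0.2867, -0.224 rad is -0.0357.

```bash
python3 jog.py '{"moves":[[0.0733,0.0587,0,-0.0191,40],[0.0733,0.0587,0,-0.0357,40],[0.0733,0.0587,0.0667,-0.0357,40],[0.0733,0.0587,0.1333,-0.0357,40],[0.0733,0.0587,0.2,-0.0357,40],[0.0733,0.0587,0.2533,-0.0357,40],[0.0733,0.0587,0.2867,-0.0357,40],[0.0733,0.0587,0.296,-0.0357,40]]}'
python3 - <<'E'
from h import *
d=get_image("wrist");cv2.imwrite("pics/w1.png",d["img"][:,:,::-1])
E
```

```text
t: 2.05
eef_pos: [388.0, 403.0, 6.4]
tool_rot: [-3.136, -0.002, 2.992]
wrist_force: [-0.4, -0.3, 0.8]
gripper_width: 39.7
grasp_force: 0.0
```

View pics/w1.png

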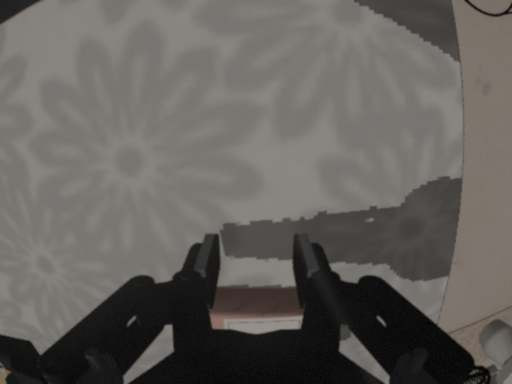

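The wrist view shows the fingers at columns 205–305, behind the near long side of the pink bar (row 287). They are roughly centred on it. Next is the push, turning gradually.

Scaled: -76 mm is -0.1013, 2.2 mm is 0.0029, -0.126 rad is -0.0201.

```bash
python3 jog.py '{"moves":[[-0.0267,0,-0.0027,0,40],[-0.0373,0,-0.0027,-0.0029,40],[-0.048,0.0005,-0.0027,-0.0057,40],[-0.0587,0.0012,-0.0027,-0.0086,40],[-0.0693,0.0019,-0.0027,-0.0115,40],[-0.08,0.0029,-0.0027,-0.0143,40],[-0.0907,0.004,-0.0027,-0.0172,40],[-0.1013,0.0053,-0.0027,-0.0201,40]]}'
python3 - <<'E'
from h import *
for n,c,f in (("scene",(150,170),5),("side",(165,120),5)):
    d=get_image(n);im=d["img"][:,:,::-1];cv2.imwrite(f"pics/{n}1.png",cv2.resize(im[c[1]:c[1]+115,c[0]:c[0]+150],None,fx=5,fy=5,interpolation=2))
a=cv2.imread("pics/scene1.png");b=cv2.imread("pics/side1.png")
cv2.imwrite("pics/c1.png",cv2.resize(np.vstack([a,b]),None,fx=.52,fy=.52,interpolation=3))
E
```

```text
t: 2.9
eef_pos: [464.2, 399.0, 11.3]
tool_rot: [-3.141, -0.0, 3.122]
wrist_force: [-0.5, -0.5, 0.7]
gripper_width: 40.1
grasp_force: 0.5
```

View pics/c1.png

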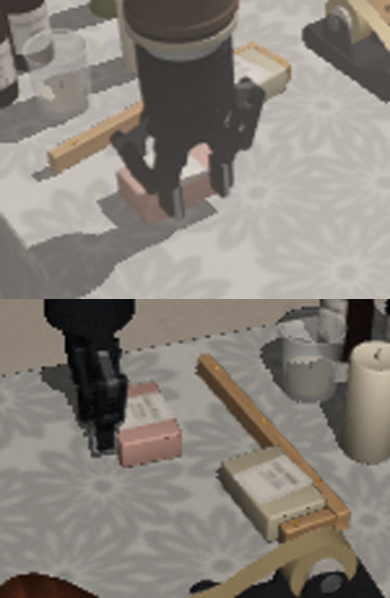

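The bar follows the fingers squarely. In the side half of the picture its right end is at about (150,447), it's clear of the seated bar, and about 60 mm of push remains.

Scaled: -55 mm is -0.0733, -52 mm is -0.0693, -0.126 rad is -0.0201.

```bash
python3 jog.py '{"moves":[[-0.0107,0.0001,0,-0.0029,40],[-0.0213,0.0005,0,-0.0057,40],[-0.032,0.0011,0,-0.0086,40],[-0.0427,0.0019,0,-0.0115,40],[-0.0533,0.0027,0,-0.0143,40],[-0.0613,0.0033,0,-0.0172,40],[-0.0693,0.0043,0,-0.0201,40],[-0.0733,0.0048,0,-0.0201,40]]}'
python3 - <<'E'
from h import *
for n,c in (("scene",(150,170)),("side",(165,120))):
    d=get_image(n);im=d["img"][:,:,::-1];cv2.imwrite(f"pics/{n}1.png",cv2.resize(im[c[1]:c[1]+100,c[0]:c[0]+150],None,fx=3,fy=3,interpolation=2))
a=cv2.imread("pics/scene1.png");b=cv2.imread("pics/side1.png")
cv2.imwrite("pics/c2.png",np.vstack([a,b]))
E
```

```text
t: 3.8
eef_pos: [519.3, 401.5, 11.3]
tool_rot: [3.141, 0.0, -3.036]
wrist_force: [-0.6, 0.5, 0.5]
gripper_width: 40.1
grasp_force: 0.5
```

View pics/c2.png

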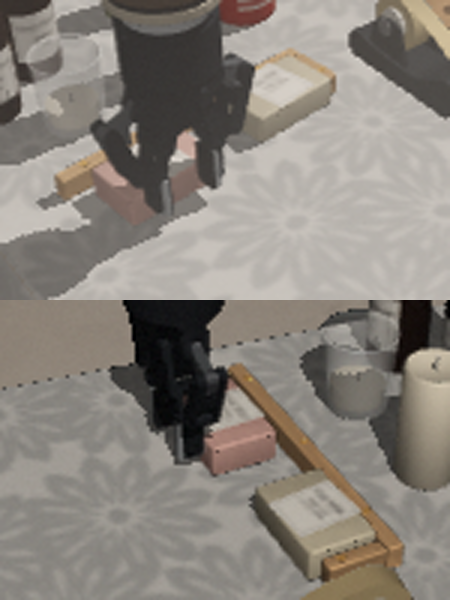

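The bar is now near-parallel to the rail with a gap of roughly 10 mm: its right end is at (240,445) in the lower half, and the rail foot is at about (300,450). I'll check the obstacle positions before the end push.

Scaled: -110 mm is -0.1467, -80 mm is -0.1067, 0.9 rad is 0.1432.

```bash
python3 jog.py '{"moves":[[0.02,0,0,0,40],[0.04,0,-0.04,0,40],[0.04,0,-0.1067,0.0239,16],[0.04,0,-0.1467,0.0477,16],[0.04,0,-0.1467,0.0716,16],[0.04,0,-0.1467,0.0955,16],[0.04,0,-0.1467,0.1194,16],[0.04,0,-0.1467,0.1432,16]]}'; python3 jog.py '{"moves":[[0,0,0,0.0239,16],[0,0,0,0.0477,16],[0,0,0,0.0716,16],[0,0,0,0.0955,16],[0,0,0,0.1055,16],[0,0,0,0.1055,16]]}'
cat >> h.py <<'E'
C=np.array([616,226.5]);Y=.11;ux=np.array([np.cos(Y),np.sin(Y)]);uy=np.array([-ux[1],ux[0]])
def rf(p): q=np.asarray(p)[:2]-C;return np.array([q@ux,q@uy])
def go(rx,ry,z,psi):
    s=env.state();p=s["eef_pos"];y=s["tool_rot"][2];d=C+rx*ux+ry*uy-p[:2]
    print("now rail",rf(p),p[2],y,"move",np.round([d@[np.cos(y),np.sin(y)],d@[np.sin(y),-np.cos(y)],p[2]-z,(y-psi+np.pi)%(2*np.pi)-np.pi],3))
E
python3 - <<'E'
from h import *
a=get_image("scene");b=get_image("side")
for n,p in (("vot",(174,208)),("candle",(205.5,196))): print(n,rf(plane(a,p,0)))
go(-40,262,11,1.681)
for n,d,c in (("a",a,(150,170)),("b",b,(165,120))):
    cv2.imwrite(f"pics/{n}.png",cv2.resize(d["img"][c[1]:c[1]+100,c[0]:c[0]+150,::-1],None,fx=5,fy=5,interpolation=2)[:, :])
A=cv2.imread("pics/a.png");B=cv2.imread("pics/b.png")
cv2.imwrite("pics/c3.png",np.hstack([A[:,:][50:450,50:450],B[100:500,200:600]]))
E
```

```text
t: 4.7
eef_pos: [488.5, 398.5, 121.5]
tool_rot: [3.141, 0.0, 2.341]
wrist_force: [0.8, -0.4, 1.1]
gripper_width: 16.2
grasp_force: 0.0
t: 5.3
eef_pos: [488.4, 398.7, 121.4]
tool_rot: [3.141, -0.0, 1.683]
wrist_force: [-0.8, 0.2, -0.1]
gripper_width: 16.0
grasp_force: 0.0
vot [ 94.80946932 179.42228854]
candle [80.11312124 86.05908717]
now rail [-107.82570786  184.99531823] 121.37133521586091 1.6863038761100233 move [7.66300e+01 6.82490e+01 1.10371e+02 5.00000e-03]
```

View pics/c3.png

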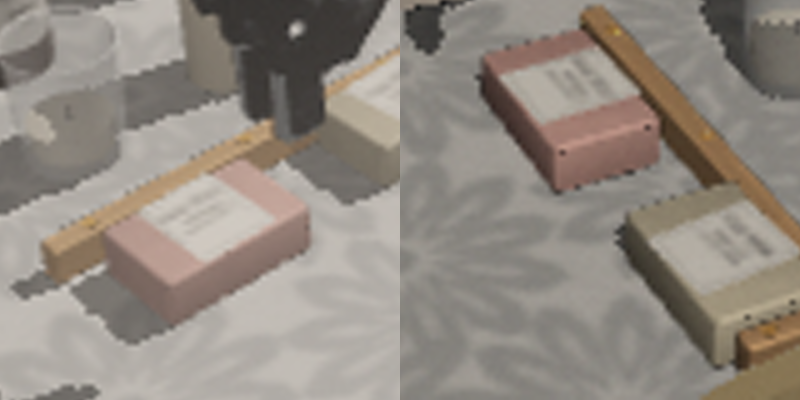

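Both bars are clear of each other. Loose top corners in the scene half are (105,230), (168,285), (308,205) and (243,160). In the side half they are (580,30), (482,62), (555,150) and (657,116).

Run:
```python
from h import *
a=get_image("scene");b=get_image("side")
for p,q in zip([(105,230),(168,285),(308,205),(243,160),(326,95),(388,135)],[(580,30),(482,62),(555,150),(657,116),(735,185),(630,213)]):
    p=np.array([150,170])+(np.array(p)+50)/5-.4; q=np.array([165,120])+(np.array(q)-[200,-100])/5-.4
    X=tri(a,p,b,q);print(X.round(1),rf(X).round(1))
```

```text
[580.  449.   29.2] [-11.4 225.1]
[528.4 443.3  26.4] [-63.3 225.1]
[537.  362.3  28.5] [-63.6 143.7]
[588.9 369.   29.6] [-11.3 144.6]
[603.8 307.9  31.6] [-3.2 82.2]
[552.2 303.4  33. ] [-54.9  83.5]
```

Scaled: 110 mm is 0.1467, 100 mm is 0.1333, 0.005 rad is 0.0008.

```bash
python3 jog.py '{"moves":[[0.0467,0.0467,0,0.0008,16],[0.0947,0.0933,0,0.0008,16],[0.0947,0.0933,0.0533,0.0008,16],[0.0947,0.0933,0.1067,0.0008,16],[0.0947,0.0933,0.1333,0.0008,16],[0.0947,0.0933,0.1467,0.0008,16],[0.0947,0.0933,0.1467,0.0008,16]]}'; python3 jog.py '{"moves":[[-0.0133,0,0,0,16],[-0.024,0,0,0,16],[-0.0347,0,0,0,16],[-0.0453,0,0,0,16],[-0.056,0,0,0,16],[-0.0667,0,0,0,16],[-0.0773,0,0,0,16],[-0.0827,0,0,0,16]]}'; python3 -c "
from h import *
go(-38,183,11,1.681)
print(env.state()['wrist_force'])"
```

```text
t: 6.2
eef_pos: [549.8, 476.1, 10.0]
tool_rot: [-3.14, 0.001, 1.679]
wrist_force: [-0.7, -0.0, 1.1]
gripper_width: 16.2
grasp_force: 0.0
t: 7.0
eef_pos: [557.4, 413.8, 11.3]
tool_rot: [-3.142, 0.001, 1.678]
wrist_force: [-1.2, 0.5, 1.0]
gripper_width: 16.1
grasp_force: 0.5
now rail [-37.70999791 192.64360437] 11.294970409749885 1.677896370139777 move [-9.644e+00 -2.620e-01  2.950e-01 -3.000e-03]
[-1.16657502  0.54779889  0.98518593]
```

Ten mm remain. I'll approach slowly and watch the force.

Scaled: -8.5 mm is -0.0113, -7.5 mm is -0.01.

```bash
python3 jog.py '{"moves":[[-0.004,0,0,0,16],[-0.008,0,0,0,16],[-0.01,0,0,0,16],[-0.0113,0,0,0,16]]}'; python3 jog.py '{"moves":[[-0.0013,0,0,0,16],[-0.0013,0,0,0,16]]}';  python3 jog.py '{"moves":[[-0.0013,0,0,0,16],[-0.0013,0,0,0,16]]}'; python3 jog.py '{"moves":[[-0.0013,0,0,0,16],[-0.0013,0,0,0,16]]}'
```

```text
t: 7.4
eef_pos: [557.8, 407.2, 11.3]
tool_rot: [3.142, -0.001, 1.679]
wrist_force: [0.5, 4.0, -0.8]
gripper_width: 15.8
grasp_force: 1.6
t: 7.6
eef_pos: [557.5, 407.1, 11.4]
tool_rot: [3.142, -0.002, 1.68]
wrist_force: [-1.4, 4.7, -0.5]
gripper_width: 15.8
grasp_force: 2.5
t: 7.8
eef_pos: [557.4, 407.0, 11.6]
tool_rot: [3.141, -0.003, 1.68]
wrist_force: [-1.8, 6.6, -0.6]
gripper_width: 16.1
grasp_force: 3.6
t: 8.0
eef_pos: [557.2, 406.9, 11.7]
tool_rot: [3.141, -0.004, 1.681]
wrist_force: [-2.2, 8.8, -0.6]
gripper_width: 15.7
grasp_force: 4.5
```

The bar met the seated bar's end: motion stalled and the force rose to 9 N. Now I'll go to the long side for the last 9 mm.

Scaled: -110 mm is -0.1467, -95 mm is -0.1267, -0.6 rad is -0.0955.

```bash
python3 jog.py '{"moves":[[0.0133,0,0,0,16],[0.0293,0,0,0,16],[0.0293,0,-0.0667,0,16],[0.0293,0,-0.1267,0,16],[0,-0.04,-0.1467,-0.0239,40],[-0.04,-0.0933,-0.1467,-0.0477,40],[-0.04,-0.0933,-0.1467,-0.0716,40],[-0.04,-0.0933,-0.1467,-0.0955,40]]}'; python3 jog.py '{"moves":[[0,0,0,-0.0239,40],[0,0,0,-0.0477,40],[0,0,0,-0.0716,40],[0,0,0,-0.0955,40],[0,0,0,-0.1194,40],[0,0,0,-0.1432,40],[0,0,0,-0.1544,40],[0,0,0,-0.1544,40]]}'; python3 -c "
from h import *
go(-95,131,11,3.2516)"
```

```text
t: 8.8
eef_pos: [490.6, 364.8, 121.4]
tool_rot: [-3.14, 0.001, 2.285]
wrist_force: [0.3, 0.2, 0.1]
gripper_width: 40.3
grasp_force: 0.0
t: 9.6
eef_pos: [492.2, 366.2, 121.1]
tool_rot: [-3.141, -0.0, -3.034]
wrist_force: [-0.2, -0.4, 0.3]
gripper_width: 39.8
grasp_force: 0.0
now rail [-107.75316881  152.45127345] 121.09587362905752 -3.0341111577472506 move [-1.28070e+01 -2.14190e+01  1.10096e+02 -3.00000e-03]
```

Scaled: 110 mm is 0.1467, 105 mm is 0.14.

```bash
python3 jog.py '{"moves":[[-0.0107,-0.028,0,0,40],[-0.0107,-0.028,0.06,0,40],[-0.0107,-0.028,0.1133,0,40],[-0.0107,-0.028,0.14,0,40],[-0.0107,-0.028,0.1467,0,40],[-0.0213,-0.028,0.1467,0,40],[-0.032,-0.028,0.1467,0,40],[-0.04,-0.028,0.1467,0,40]]}'; python3 jog.py '{"moves":[[-0.004,0,0,0,40],[-0.008,0,0,0,40],[-0.0107,0,0,0,40],[-0.012,0,0,0,40]]}'; python3 jog.py '{"moves":[[-0.002,0,0,0,40],[-0.0027,0,0,0,40]]}'; python3 -c "
from h import *
go(-67,131,11,3.2516)"
```

```text
t: 10.4
eef_pos: [526.1, 349.5, 13.0]
tool_rot: [3.14, 0.003, -3.036]
wrist_force: [-1.2, 0.1, 0.8]
gripper_width: 39.9
grasp_force: 0.6
t: 10.8
eef_pos: [533.0, 349.7, 11.5]
tool_rot: [3.142, 0.0, -3.035]
wrist_force: [-1.4, -0.8, 0.7]
gripper_width: 40.3
grasp_force: 0.5
t: 11.0
eef_pos: [533.5, 349.7, 11.2]
tool_rot: [-3.141, -0.002, -3.034]
wrist_force: [-7.0, -1.6, 4.5]
gripper_width: 39.9
grasp_force: 3.3
now rail [-68.51312935 131.52211153] 11.163342374289499 -3.0336746991476664 move [-1.514 -0.519  0.163 -0.002]
```

Scaled: -2 mm is -0.0027, -1.5 mm is -0.002.

```bash
python3 jog.py '{"moves":[[-0.002,0,0,0,40],[-0.0027,0,0,0,40],[-0.0027,0,0,0,40]]}'; python3 jog.py '{"moves":[[0.016,0,0,0,40],[0.0333,0,0,0,40],[0.0333,0,-0.0667,0,40],[0.0333,0,-0.1333,0,40],[0.1,0,-0.1733,0,40],[0.1,0,-0.1733,0,40],[0.1,0,-0.1733,0,40]]}'
python3 - <<'E'
from h import *
a=get_image("scene");b=get_image("side")
A=cv2.resize(a["img"][180:235,175:265,::-1],(400,244),interpolation=2)
f=7
A=cv2.resize(a["img"][180:245,170:270,::-1],None,fx=f,fy=f,interpolation=2);cv2.imwrite("pics/fa.png",A)
B=cv2.resize(b["img"][140:220,210:310,::-1],None,fx=f,fy=f,interpolation=2);cv2.imwrite("pics/fb.png",B)
h=min(A.shape[0],B.shape[0])
cv2.imwrite("pics/f.png",cv2.resize(np.hstack([A[:455],B[:455]]),(800,260),interpolation=3))
E
```

```text
t: 11.3
eef_pos: [533.6, 349.7, 11.0]
tool_rot: [-3.14, -0.005, -3.033]
wrist_force: [-11.2, -4.0, 7.7]
gripper_width: 40.1
grasp_force: 5.6
t: 12.0
eef_pos: [461.4, 342.5, 142.6]
tool_rot: [3.141, 0.002, -3.033]
wrist_force: [1.1, -0.3, -1.3]
gripper_width: 39.4
grasp_force: 0.0
```

View pics/f.png

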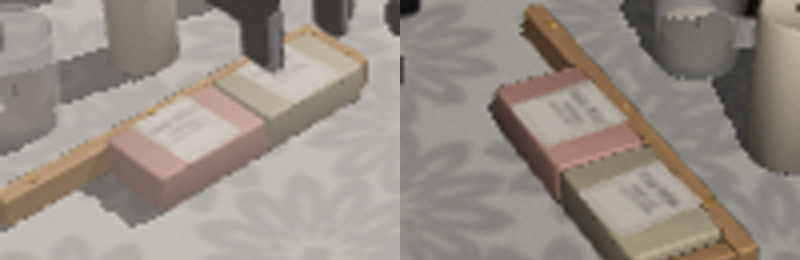

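Both bars lie in line against the rail. A slight dark seam is visible at (562,190) in the side half, so I'll give the left end one gentle nudge to make sure it's closed.

Scaled: 90 mm is 0.12, 60 mm is 0.08, 1.2 rad is 0.191.

```bash
python3 jog.py '{"moves":[[0,0,0,0.0239,10],[0,0.0267,0,0.0477,10],[0,0.08,0,0.0716,10],[0,0.12,0,0.0955,10],[0,0.12,0,0.1194,10],[0,0.12,0,0.1432,10],[0,0.12,0,0.1671,10],[0,0.12,0,0.191,10]]}'; python3 jog.py '{"moves":[[0,0,0,0.0239,10],[0,0,0,0.0477,10],[0,0,0,0.0578,10],[0,0,0,0.0578,10]]}'; python3 -c "
from h import *
go(-30,200,11,1.681)"
```

```text
t: 12.9
eef_pos: [453.6, 430.9, 139.3]
tool_rot: [-3.14, 0.002, 2.042]
wrist_force: [0.1, 0.4, -0.5]
gripper_width: 10.1
grasp_force: 0.0
t: 13.3
eef_pos: [453.4, 430.9, 139.6]
tool_rot: [-3.141, 0.002, 1.684]
wrist_force: [-0.2, 0.3, -0.3]
gripper_width: 10.1
grasp_force: 0.0
now rail [-139.17121333  221.06107308] 139.61757344455867 1.6840342183115689 move [-2.14140e+01  1.09102e+02  1.28618e+02  3.00000e-03]
```

Scaled: 128 mm is 0.1707, 118 mm is 0.1573, 0.003 rad is 0.0005.

```bash
python3 jog.py '{"moves":[[0,0.06,0,0,10],[0,0.12,0,0,10],[0,0.1453,0,0.0005,10],[0,0.1453,0.06,0.0005,10],[0,0.1453,0.12,0.0005,10],[0,0.1453,0.1573,0.0005,10],[0,0.1453,0.1707,0.0005,10],[0,0.1453,0.1707,0.0005,10]]}'; python3 jog.py '{"moves":[[-0.016,0,0,0,10],[-0.0293,0,0,0,10],[-0.0373,0,0,0,10],[-0.0427,0,0,0,10],[-0.0453,0,0,0,10],[-0.0453,0,0,0,10]]}'; python3 -c "
from h import *
go(-30,185.5,11,1.681)"
```

```text
t: 14.1
eef_pos: [560.6, 443.0, 11.1]
tool_rot: [-3.139, 0.002, 1.684]
wrist_force: [0.2, -0.2, -0.4]
gripper_width: 9.9
grasp_force: 0.0
t: 14.7
eef_pos: [565.0, 410.1, 13.7]
tool_rot: [3.141, -0.0, 1.682]
wrist_force: [0.4, -1.1, -0.9]
gripper_width: 10.1
grasp_force: 0.0
now rail [-30.52292721 188.05383617] 13.71255540957204 1.6824328729809153 move [-2.555e+00  5.190e-01  2.713e+00  1.000e-03]
```

Scaled: -2 mm is -0.0027, -1 mm is -0.0013.

```bash
python3 jog.py '{"moves":[[-0.0013,0,0.0027,0,10],[-0.0027,0,0.0027,0,10]]}'; python3 jog.py '{"moves":[[-0.0013,0,0,0,10],[-0.0013,0,0,0,10]]}'; python3 jog.py '{"moves":[[-0.0013,0,0,0,10],[-0.002,0,0,0,10]]}'; python3 -c "
from h import *
go(-30,185.5,11,1.681)"
```

```text
t: 14.9
eef_pos: [564.6, 408.6, 10.9]
tool_rot: [-3.141, 0.0, 1.683]
wrist_force: [-0.9, 0.4, 0.0]
gripper_width: 10.3
grasp_force: 0.0
t: 15.1
eef_pos: [564.7, 408.0, 11.2]
tool_rot: [-3.141, -0.001, 1.683]
wrist_force: [-0.2, 1.6, -1.2]
gripper_width: 9.9
grasp_force: 1.1
t: 15.3
eef_pos: [564.6, 407.9, 11.6]
tool_rot: [3.141, -0.003, 1.684]
wrist_force: [-1.2, 6.9, -0.1]
gripper_width: 10.2
grasp_force: 3.3
now rail [-31.15111448 185.93048725] 11.565118505404731 1.6839962049763115 move [-0.434  1.15   0.565  0.003]
```

Scaled: -130 mm is -0.1733, -100 mm is -0.1333.

```bash
python3 jog.py '{"moves":[[0.0133,0,0,0,10],[0.04,0,0,0,10],[0.04,0,-0.0667,0,10],[0.04,0,-0.1333,0,10],[0.04,-0.0533,-0.1733,0,10],[0.04,-0.08,-0.1733,0,10],[0.04,-0.08,-0.1733,0,10]]}'
python3 - <<'E'
from h import *
a=cv2.imread("pics/fa.png")
d=get_image("scene")["img"][180:245,170:270]
def pink(im):
    r=im.astype(int);m=(r[...,0]-r[...,1]>22)&(r[...,0]-r[...,2]>18)&(r[...,1]-r[...,2]<16);ys,xs=np.nonzero(m);return m.sum(),xs.mean(),ys.mean()
print(pink(cv2.resize(a,(100,65),interpolation=3)[...,::-1]),pink(d))
print(env.state()["wrist_force"]); print(env.close_job())
E
```

```text
t: 16.0
eef_pos: [499.7, 430.1, 143.0]
tool_rot: [3.141, -0.001, 1.686]
wrist_force: [0.3, -0.0, 0.5]
gripper_width: 10.0
grasp_force: 0.0
(np.int64(282), np.float64(47.748226950354606), np.float64(34.56028368794326)) (np.int64(277), np.float64(47.761732851985556), np.float64(34.53068592057762))
[ 0.26829664 -0.67026938 -0.28354344]
the job is handed in; nothing more can be done
None
```

I pushed the loose bar flush along the rail and up against the end of the seated bar without gripping it, and handed the job in at about 16 s with the arm clear; I saw nothing else disturbed, but I didn't measure the other objects afterwards and the hand-in printed no verdict.

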